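# Sweep the bucket caps into the wash tray and put the bench pusher back in its stand

## Robot

A 7-joint arm with a two-finger parallel gripper is mounted at the origin on the work surface. World frame = base frame: x ahead of the robot, y to its left, z up, the work surface at z = 0. Lengths are in m, angles in rad, forces in N, time in s.
With the tool pointing down it reaches from about 0.425 to 0.875 m from the base axis. Payload 4.7 kg.
Tool frame: the origin (TCP) lies midway between the tips of the shut fingers; the grasp point (between the pads) lies 19 mm behind it; z points along the fingers, y is the direction in which the jaws open and shut (so a half turn about z gives the same grasp; the last joint's range is limited). The gripper opens to 87 mm and grips with 3 to 60 N. Pads are 19 mm wide; open, the fingers measure 117 mm over their backs; the gripper's body (75 mm by 190 mm) begins 51 mm behind the grasp point.
Start: joints at [-1.229, 0.321, -0.07, 1.45, 0.023, 1.371, -0.057], TCP at [0.209, 0.615, 0.223] pointing down, gripper open.
Joint ranges: [-2.86, 2.86], [-0.3, 2.09], [-1.38, 1.24], [0.06, 2.45], [-1.56, 4.7], [0.09, 2.05], [-2.69, 2.69]. Speed limits (rad/s): [2.57, 2.57, 3.14, 3.14, 3.14, 3.14, 3.14].

## Interface

Orientations are given as a rotation vector (axis times angle).
In Python, from bench import get_state, eyes, job gives the robot as it stands. The module is installed in compiled form; this text tells all that it offers.
- The arm moves only by the shell command python3 -m jog 'ROWS' [FORCE]. ROWS is JSON, a list that holds one entry, the list of rows, each a list of 5 numbers: the opening, from 0 (shut) to 1 (fully open), then the shift along the tool's x, y, z in units of 40 mm (1.0 is 40 mm), then the turn about the tool's z in units of 5 degrees (1.0 is 5 degrees). In form: [[[jaw, dx, dy, dz, turn], ...]]. A call has 1 to 10 rows; each row shifts and turns the commanded pose from where the row before left it, along the tool's axes as they then stand; what a row does not reach is not made up. A row lasts 1/8 s, in which the tool goes at most 62.5 mm and 10.7 degrees, less where a joint would pass 70% of its speed; a pose out of reach is approached as far as the arm can. A call is refused whole if a number of a shift passes 1 or a number of a turn 1, either way. A call with a gripper value outside its range is refused whole. The fingers move at their own pace and stop on an object; FORCE is the grip in N (left out, the last holds). Time passes only in rows, so rows that do not move let the fingers close. It gives the time, the measured TCP pose, the force and the opening at its end, in the units of the state.
- get_state(): the state, without advancing time (a new reading comes with each control period).
- eyes.get_image(name): name is "side" or "top" or "wrist"; returns (picture, depth): 400x640x3 uint8, red, green, blue; 400x640 float32, m along the optical axis (not along the pixel's ray), 0 where there is no reading.
- eyes.camera_params(name): a dict with "camera_matrix" (3x3 intrinsics, pixels), "pose" (4x4, takes a point from camera to world coordinates); the wrist camera has in their place "mount" (4x4, takes a point from camera to tool coordinates, whose origin is the TCP and whose axes are the flange's). Camera axes: x right, y down, z forward; pixel columns grow to the right and rows downward; lengths in m; the calibration is good to about 2 mm. The wrist camera is an equidistant fisheye: a pixel r from the principal point sees the ray r / f radians off the axis. A picture is of the moment at which its call begins: read the wrist's pose just before it. camera_params takes no time and is no camera call.
- job.close_job(): hands the job in, once; it reports no verdict.
The state is a dict: "time": time; "joint_positions": joint angles; "qd": joint speeds; "joint_torque": joint torques, N m; "position": TCP position; "tool_rot": TCP orientation; "ft_force": force on the tool from outside, world axes, zero at the start; "torque": the same for the moment, N m; "grip_width": opening from 0.0 (shut) to 1.0 (fully open).
Only numpy, scipy, OpenCV 4.12 (cv2) and the standard library are available. Lean on these libraries where they do the work, as an engineer would, in place of code of your own. Each camera call takes 0.05 s, during which the arm holds its last target. There are 200 camera calls.

## Task

Pick up the bench pusher and sweep the three loose black caps along the bench, through the open side of the steel tray, until all of them are completely inside it; touch the caps only with the pusher, not with the gripper or arm. Then lower the pusher blade-down into the long slot of the white stand until it rests on the slot's bottom, and only then let go, leaving it standing there upright. Leave the jar, bottle, beaker and stack of dishes where they are.

Things in the scene. Friction and masses are not known exactly. Their poses are not given: they have to be found in the camera images.
- pusher: upright bench pusher (squeegee) standing free on its blade, about 300 g. Blade: black rubber below, steel above, 18 mm thick (its x), 120 mm long (its y), from 0 to 55 mm height. Grey handle above it: 24 mm thick (x), 40 mm wide (y), from 55 to 135 mm height. Origin: centre of the blade's underside; z up along the handle. The same either way round.
- cap0: bucket cap: black ribbed plastic disc, 50 mm diameter, 30 mm high, about 50 g, lying flat and loose on the bench; all three are alike. Origin: centre of its underside, z up.
- cap1: bucket cap: black ribbed plastic disc, 50 mm diameter, 30 mm high, about 50 g, lying flat and loose on the bench; all three are alike. Origin: centre of its underside, z up.
- cap2: bucket cap: black ribbed plastic disc, 50 mm diameter, 30 mm high, about 50 g, lying flat and loose on the bench; all three are alike. Origin: centre of its underside, z up.
- tray: fixed wash tray: three steel walls 4 mm thick, 40 mm high; its sheet floor is level with the bench, no lip at the open side. Origin: centre of its floor; x points from the open side (x = -89 mm) to the back wall (inner face x = +85 mm); side walls' inner faces at y = +-110 mm. A cap is completely inside when its centre is beyond x = -64 mm.
- holder_hole0 (a point): middle of the mouth of the long slot in the fixed white plastic stand (block 110 x 170 mm, 42 mm high; mouth at its top face). Slot 23 mm wide (its x), 125 mm long (its y), 30 mm deep, mouth chamfered 3 mm; z up. A second, short slot (65 mm long) lies 49 mm away at +x, not for this pusher.
- jar: bystander: brown glass jar, 54 mm diameter, 90 mm high, loose. Origin: centre of its underside.
- bottle: bystander: clear bottle, 60 mm diameter, 130 mm high, loose. Origin: centre of its underside.
- beaker: bystander: glass beaker, 70 mm diameter, 90 mm high, loose. Origin: centre of its underside.
- dishes: bystander: stack of clear round dishes, one piece, 90 mm diameter, 45 mm high, loose. Origin: centre of its underside.
There are look-alikes about, which are no part of the job. What is shaped like the cap0 but pink or red is not meant.

How it is judged:
On the way, in this order (a step that is already met when the one before it is completed fails the run):
1. all three caps are completely inside the tray, swept there while the gripper holds the pusher (x of cap0 in the frame of tray between -0.066 and 0.085 m and y of cap0 in the frame of tray between -0.11 and 0.11 m and height (world z) of each of cap0, cap1, cap2 below 0.04 m and x of cap1 in the frame of tray between -0.066 and 0.085 m and y of cap1 in the frame of tray between -0.11 and 0.11 m and x of cap2 in the frame of tray between -0.066 and 0.085 m and y of cap2 in the frame of tray between -0.11 and 0.11 m and contact force between the fingers and pusher above 0.5 N), for 0.2 s.
2. the pusher rests on the bottom of the long slot, upright, while the gripper still holds it (z of pusher in the frame of holder_hole0 below -0.025 m and horizontal distance between pusher and holder_hole0 below 0.008 m and angle between the y axis of pusher and the y axis of holder_hole0, either way round below 0.09 rad and angle between pusher's own z axis and vertical below 0.08 rad and contact force between the fingers and pusher above 0.5 N), for 0.1 s.
At the end, for the whole second after the job is handed in: All three caps lie at rest on the tray's floor, completely inside its open side; the pusher stands at rest in the long slot: underside at least 25 mm below the slot's mouth, within 8 mm of the slot's middle, blade along the slot within 0.09 rad, and upright within 0.08 rad (x of cap0 in the frame of tray between -0.066 and 0.085 m and y of cap0 in the frame of tray between -0.11 and 0.11 m and height (world z) of each of cap0, cap1, cap2 below 0.04 m and x of cap1 in the frame of tray between -0.066 and 0.085 m and y of cap1 in the frame of tray between -0.11 and 0.11 m and x of cap2 in the frame of tray between -0.066 and 0.085 m and y of cap2 in the frame of tray between -0.11 and 0.11 m and z of pusher in the frame of holder_hole0 below -0.025 m and horizontal distance between pusher and holder_hole0 below 0.008 m and angle between the y axis of pusher and the y axis of holder_hole0, either way round below 0.09 rad and angle between pusher's own z axis and vertical below 0.08 rad and linear speed of each of pusher, cap0, cap1, cap2 below 0.02 m/s); the robot touches nothing.
It fails at once if the gripper or arm touches a cap (contact force between any of the fingers, the arm and cap0 above 0.5 N or contact force between any of the fingers, the arm and cap1 above 0.5 N or contact force between any of the fingers, the arm and cap2 above 0.5 N).
It fails at once if a cap is lifted off the bench (more than 45 mm) (height (world z) of any of cap0, cap1, cap2 above 0.045 m).
It fails at once if the jar, bottle, beaker or stack of dishes is moved by more than 30 mm (distance of any of jar, bottle, beaker, dishes from where it was at the start of the episode above 0.03 m).
It also fails if it takes over 67 s, if anything falls off the work surface, if the arm or the gripper's body presses on something with over 40 N, if the wrist force passes 120 N, or if a joint passes its speed limit or range.

## Working session

There is one attempt and no reset: what is moved stays moved. The work goes in short steps, Python scripts to look and compute and a shell command to move; the robot and the scene stay as the last step left them, time stands still between calls to the robot, and variables do not carry over. Pictures are saved under pics/ and viewed, about 8 in all and at most 12, crops included, and the job is handed in when it is done.

```bash
mkdir -p pics; python3 - <<'E'
from bench import get_state, eyes, job
import cv2,numpy as np
print(get_state())
for n in("top","side"):
    p,d=eyes.get_image(n); cv2.imwrite(f"pics/{n}0.png",p[:,:,::-1]); np.save(f"pics/{n}0d.npy",d)
    c=eyes.camera_params(n); print(n,c)
print(eyes.camera_params("wrist"))
E
```

```text
{'time': 0.0, 'joint_positions': array([-1.22888371,  0.32180554, -0.07009903,  1.45169805,  0.02261888,
        1.37077358, -0.05693863]), 'qd': array([ 4.25875146e-04, -1.32388152e-04,  1.35067340e-03, -7.13308106e-04,
        1.17336592e-04,  1.39910800e-03,  8.55857842e-05]), 'joint_torque': array([-8.50683500e-05, -4.91277266e+01, -4.03877953e-01, -3.12524557e+01,
       -6.39783195e-02,  4.38311999e-02,  1.76490903e-04]), 'position': array([0.20914853, 0.61484457, 0.22146139]), 'tool_rot': array([-5.12576653e-01, -3.09929307e+00,  2.96366515e-03]), 'ft_force': array([ 0.04747302,  0.39009306, -0.74184118]), 'torque': array([ 0.01034949, -0.02144748,  0.02822402]), 'grip_width': 0.998803434121825}
top {'camera_matrix': array([[391.12678889,   0.        , 321.93501019],
       [  0.        , 391.12678889, 199.24581337],
       [  0.        ,   0.        ,   1.        ]]), 'pose': array([[-0.01795511, -0.98106837,  0.19282754,  0.30793547],
       [-0.9998187 ,  0.01884031,  0.0027578 , -0.01841745],
       [-0.00633852, -0.19274306, -0.98122879,  1.28549707],
       [ 0.        ,
[... 298 characters left out ...]
 0.08485099, -0.68407561,  0.72445902, -0.81052681],
       [ 0.01425716, -0.72617314, -0.68736403,  0.81596653],
       [ 0.        ,  0.        ,  0.        ,  1.        ]])}
{'camera_matrix': array([[309.70691629,   0.        , 321.41207996],
       [  0.        , 309.70691629, 191.90150004],
       [  0.        ,   0.        ,   1.        ]]), 'mount': array([[ 1.14522903e-03, -9.57807014e-01, -2.87409833e-01,
         7.83458181e-02],
       [ 9.99999344e-01,  1.09871311e-03,  3.23138386e-04,
         2.11588475e-04],
       [ 6.27674073e-06, -2.87410015e-01,  9.57807644e-01,
        -1.62512497e-01],
       [ 0.00000000e+00,  0.00000000e+00,  0.00000000e+00,
         1.00000000e+00]])}
```

View pics/top0.png

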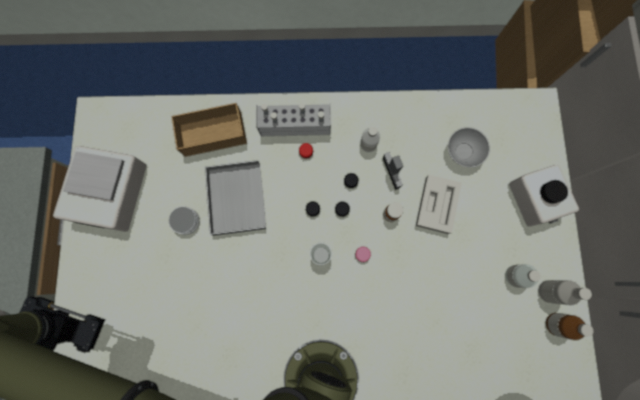

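View pics/side0.png

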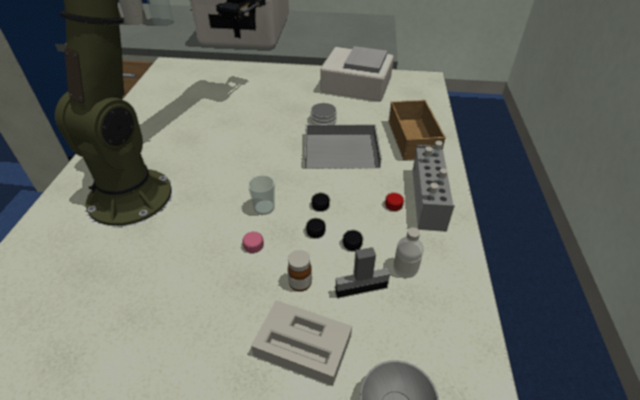

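Top view: tray at about (236,199) with its open side facing right, caps at (313,209), (343,209) and (351,181), pusher (393,170), stand (437,204), jar (394,212), bottle (371,140), beaker (321,255), dishes (183,220). I'll enlarge it for precise readings.

```bash
cat > h.py <<'E'
import numpy as np,cv2
from bench import get_state, eyes
from scipy.spatial.transform import Rotation as R
def w(name,u,v,z):
    c=eyes.camera_params(name);K=c["camera_matrix"];P=c["pose"]
    r=P[:3,:3]@np.linalg.inv(K)@[u,v,1]; t=(z-P[2,3])/r[2]; return P[:3,3]+t*r
def proj(name,X):
    c=eyes.camera_params(name);P=c["pose"]
    q=c["camera_matrix"]@(P[:3,:3].T@(np.asarray(X)-P[:3,3])); return q[:2]/q[2]
def grid(img,u0,v0,s):
    for k in range(0,img.shape[1],int(20*s)): cv2.putText(img,str(int(u0+k/s)),(k,10),0,.35,(0,0,255),1); cv2.line(img,(k,12),(k,18),(0,0,255),1)
    for k in range(0,img.shape[0],int(20*s)): cv2.putText(img,str(int(v0+k/s)),(0,k+4),0,.35,(0,0,255),1); cv2.line(img,(24,k),(30,k),(0,0,255),1)
    return img
def crop(p,u0,v0,u1,v1,s,fn):
    cv2.imwrite(fn,grid(cv2.resize(p[v0:v1,u0:u1],None,fx=s,fy=s,interpolation=cv2.INTER_CUBIC),u0,v0,s))
E
python3 - <<'E'
from h import *
p=cv2.imread("pics/top0.png")
crop(p,340,120,470,240,5,"pics/c1.png")
crop(p,200,150,360,250,5,"pics/c2.png")
E
```

```text
(no output)
```

View pics/c1.png

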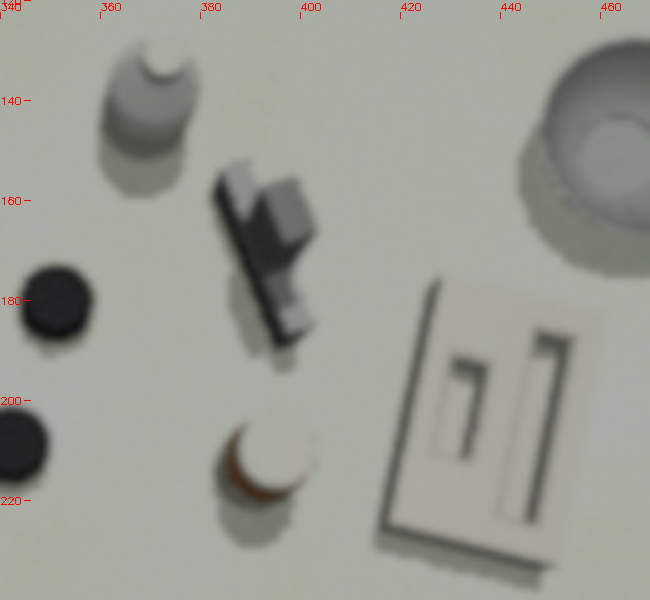

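View pics/c2.png

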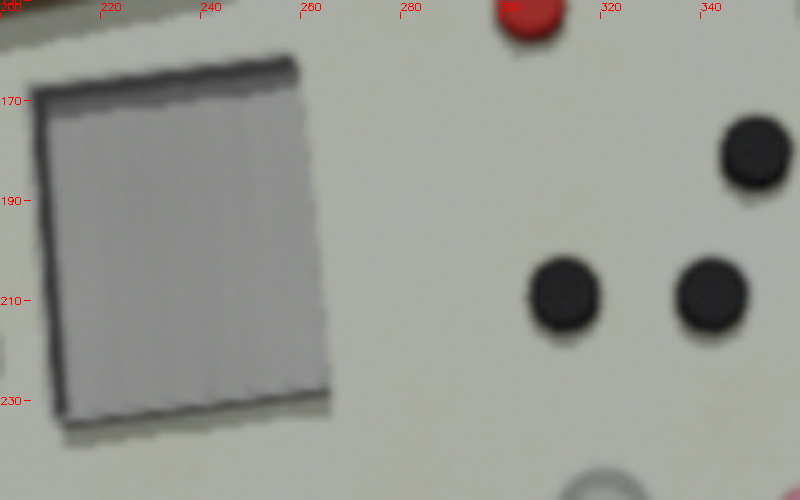

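```bash
cat >> h.py <<'E'
def cloud(name,d):
    c=eyes.camera_params(name);K=c["camera_matrix"];P=c["pose"]
    v,u=np.mgrid[:400,:640]; q=np.stack([(u-K[0,2])/K[0,0]*d,(v-K[1,2])/K[1,1]*d,d],-1)
    W=q@P[:3,:3].T+P[:3,3]; W[d==0]=np.nan; return W
E
python3 - <<'E'
from h import *
W=cloud("top",np.load("pics/top0d.npy"));Z=W[...,2]
def box(m,name):
    q=W[m][:,:2].astype(np.float32); r=cv2.minAreaRect(q); print(name,len(q),np.round(r[0],4),np.round(r[1],4),round(r[2],1),np.round(np.median(q,0),4))
def reg(u0,v0,u1,v1,a,b):
    m=np.zeros(Z.shape,bool); m[v0:v1,u0:u1]=1; return m&(Z>a)&(Z<b)
box(reg(375,145,408,195,.04,.065),"blade");box(reg(375,145,410,195,.12,.145),"handle")
box(reg(410,170,465,240,.03,.05),"stand")
for n,(u,v) in dict(c313=(313,209),c342=(342,209),c351=(351,180)).items():
    box(reg(u-10,v-10,u+10,v+10,.02,.04),n); print(w("top",u,v-.7,.03))
box(reg(360,120,382,162,.02,.16),"bottle");box(reg(382,198,404,225,.02,.1),"jar");box(reg(305,240,335,270,.02,.1),"beaker");box(reg(165,200,203,240,.02,.07),"dishes")
print("bench z",np.nanmedian(Z[260:300,400:480]),np.nanstd(Z[260:300,400:480]))
c1=lambda x,y:(340+x/5-.5+.1,120+y/5-.4); c2=lambda x,y:(200+x/5-.4,150+y/5-.4)
P=lambda l,f,z:[print(n,np.round(w("top",*f(*p),z),4)) for n,p in l]
P([("slot far",(565,337)),("slot far l",(537,330)),("slot near r",(535,523)),("slot near l",(500,515)),("stand c TL",(440,275)),("BL",(383,523)),("BR",(550,565)),("TR",(605,312))],c1,.042)
P([("handle TL",(260,190)),("TR",(297,178)),("BR",(317,232)),("BL",(280,243))],c1,.135)
P([("blade bot far",(216,197)),("blade bot near",(283,347))],c1,0)
P([("blade top far l",(232,165)),("near r",(313,323))],c1,.055)
P([("tray backfar top",(36,90)),("tray front far top",(293,60)),("front near top",(328,390)),("back near top",(62,422))],c2,.04)
E
```

```text
blade 162 [ 0.6622 -0.2384] [0.1551 0.0311] 25.1 [ 0.6257 -0.247 ]
handle 117 [ 0.6462 -0.247 ] [0.04   0.0255] 17.8 [ 0.6452 -0.2459]
stand 1469 [ 0.5321 -0.393 ] [0.1124 0.1706] 74.4 [ 0.5295 -0.388 ]
c313 185 [0.5257 0.0181] [0.0459 0.0497] 89.3 [0.5258 0.018 ]
[0.52517157 0.01474763 0.03      ]
c342 192 [ 0.5221 -0.0781] [0.0486 0.048 ] 41.4 [ 0.5217 -0.0791]
[ 0.52337291 -0.07965981  0.03      ]
c351 181 [ 0.6189 -0.1106] [0.047  0.0501] 0.3 [ 0.6178 -0.1097]
[ 0.61994425 -0.11207606  0.03      ]
bottle 365 [ 0.7456 -0.1737] [0.0603 0.0535] 69.6 [ 0.7367 -0.1694]
jar 285 [ 0.504  -0.2371] [0.051  0.0495] 4.5 [ 0.5005 -0.2337]
beaker 211 [ 0.3755 -0.0062] [0.0664 0.0664] 43.9 [ 0.3834 -0.0053]
dishes 668 [0.4946 0.4379] [0.0886 0.0887] 54.0 [0.4929 0.4343]
bench z 0.0003931613454437599 0.0025488042227219225
slot far [ 0.5847 -0.4406  0.042 ]
slot far l [ 0.5898 -0.4228  0.042 ]
slot near r [ 0.4635 -0.4115  0.042 ]
slot near l [ 0.469  -0.3896  0.042 ]
stand c TL [ 0.6279 -0.3624  0.042 ]
BL [ 0.4653 -0.3146  0.042 ]
BR [ 0.4364 -0.4189  0.042 ]
TR [ 0.6009 -0.468   0.042 ]
handle TL [ 0.6597 -0.2305  0.135 ]
TR [ 0.6669 -0.2536  0.135 ]
BR [ 0.6324 -0.2638  0.135 ]
BL [ 0.6259 -0.2409  0.135 ]
blade bot far [ 0.6966 -0.2251  0.    ]
blade bot near [ 0.5909 -0.2651  0.    ]
blade top far l [ 0.7016 -0.2278  0.055 ]
near r [ 0.5942 -0.2748  0.055 ]
tray backfar top [0.6665 0.3635 0.04  ]
tray front far top [0.6838 0.1938 0.04  ]
front near top [0.4637 0.1684 0.04  ]
back near top [0.4463 0.3383 0.04  ]
```

```bash
python3 -m jog '[[[1,-1,0,0,0.7],[1,-1,0,0,0.7],[1,-1,0,0,0.7],[1,-1,0,0,0.7],[1,-1,0,0,0.7],[1,-1,0,0,0.7],[1,-1,0,0,0.7],[1,-1,0,0,0.7],[1,-1,0,0,0.7],[1,-1,0,0,0.7]]]' 30; python3 -m jog '[[[1,-1,0,0,0.7],[1,-1,0,0,0.7],[1,-1,0,0,0.7],[1,-1,0,0,0.7],[1,-1,0,0,0.7],[1,-1,0,0,0.7],[1,-1,0,0,0.7],[1,-1,0,0,0.7],[1,-1,0,0,0.7],[1,-1,0,0,0.7]]]'
```

```text
time: 1.35
position: [0.5344, 0.391, 0.2219]
tool_rot: [-1.423, -2.8, 0.001]
ft_force: [-0.4, -0.3, -0.1]
grip_width: 1.002
time: 2.6
position: [0.6714, 0.0219, 0.2219]
tool_rot: [-2.199, -2.242, 0.001]
ft_force: [0.4, 0.0, -0.4]
grip_width: 1.0
```

```bash
cat >> h.py <<'E'
def yaw(): 
    s=get_state(); M=R.from_rotvec(s["tool_rot"]).as_matrix(); return np.degrees(np.arctan2(M[1,1],M[0,1]))
def plan(x,y,z,yw,n,cur=None):
    "equal world steps from the current (or given x,y,z,yaw) pose; yw=yaw of tool y, deg; rows in jog units"
    s=get_state(); c=list(s["position"])+[yaw()] if cur is None else cur
    d=(np.array([x,y,z])-c[:3])/n/.04; t=-(yw-c[3])/n
    print("from",np.round(c,4),"to",x,y,z,yw)
    for i in range(n):
        a=np.radians(c[3]-i*t); ty=np.array([np.cos(a),np.sin(a)]); tx=np.array([-np.sin(a),np.cos(a)])
        print(np.round([d[:2]@tx,d[:2]@ty,-d[2],t/5],2).tolist())
E
sed -i 's/tx=np.array(\[-np.sin(a),np.cos(a)\])/tx=np.array([-np.sin(a),np.cos(a)])/' h.py
python3 -c "
from h import *
print(R.from_rotvec(get_state()['tool_rot']).as_matrix().round(2))
plan(.646,-.247,.222,-71.5,15)"
```

```text
[[-0.02  1.   -0.  ]
 [ 1.    0.02 -0.  ]
 [-0.   -0.   -1.  ]]
from [0.6714 0.0219 0.2219 1.113 ] to 0.646 -0.247 0.222 -71.5
[-0.45, -0.05, -0.0, 0.97]
[-0.45, -0.01, -0.0, 0.97]
[-0.45, 0.02, -0.0, 0.97]
[-0.45, 0.06, -0.0, 0.97]
[-0.44, 0.1, -0.0, 0.97]
[-0.43, 0.14, -0.0, 0.97]
[-0.42, 0.17, -0.0, 0.97]
[-0.4, 0.21, -0.0, 0.97]
[-0.38, 0.24, -0.0, 0.97]
[-0.36, 0.27, -0.0, 0.97]
[-0.34, 0.3, -0.0, 0.97]
[-0.31, 0.33, -0.0, 0.97]
[-0.28, 0.35, -0.0, 0.97]
[-0.25, 0.38, -0.0, 0.97]
[-0.22, 0.39, -0.0, 0.97]
```

```bash
python3 -m jog '[[[1,-0.45,-0.05,0,0.97],[1,-0.45,0,0,0.97],[1,-0.45,0.02,0,0.97],[1,-0.45,0.06,0,0.97],[1,-0.44,0.1,0,0.97],[1,-0.43,0.14,0,0.97],[1,-0.42,0.17,0,0.97],[1,-0.4,0.21,0,0.97],[1,-0.38,0.24,0,0.97],[1,-0.36,0.27,0,0.97]]]'; python3 -m jog '[[[1,-0.34,0.3,0,0.97],[1,-0.31,0.33,0,0.97],[1,-0.28,0.35,0,0.97],[1,-0.25,0.38,0,0.97],[1,-0.22,0.39,0,0.97],[1,0,0,0,0]]]'
cat >> h.py <<'E'
def wpose():
    s=get_state(); T=np.eye(4); T[:3,:3]=R.from_rotvec(s["tool_rot"]).as_matrix(); T[:3,3]=s["position"]
    c=eyes.camera_params("wrist"); return T@c["mount"],c["camera_matrix"]
def wrist(fn):
    P,K=wpose(); p,d=eyes.get_image("wrist"); cv2.imwrite(fn,p[:,:,::-1]); np.savez(fn[:-4],P=P,K=K,d=d); return p[:,:,::-1].copy(),P,K,d
def ww(P,K,u,v,z):
    q=np.array([u-K[0,2],v-K[1,2]])/K[0,0]; r=np.hypot(*q); ray=P[:3,:3]@np.array([*(q/r*np.sin(r)),np.cos(r)])
    return P[:3,3]+(z-P[2,3])/ray[2]*ray
def wproj(P,K,X):
    q=P[:3,:3].T@(np.asarray(X)-P[:3,3]); n=np.hypot(q[0],q[1]); r=np.arctan2(n,q[2])*K[0,0]; return K[:2,2]+r*q[:2]/n
def wcloud(P,K,d):
    v,u=np.mgrid[:400,:640]; a=(u-K[0,2])/K[0,0]; b=(v-K[1,2])/K[0,0]; r=np.hypot(a,b)+1e-9; k=np.tan(r)/r
    q=np.stack([a*k*d,b*k*d,d],-1); W=q@P[:3,:3].T+P[:3,3]; W[d==0]=np.nan; return W
E
python3 - <<'E'
from h import *
print(get_state()["position"],yaw(),get_state()["joint_positions"].round(2))
p,P,K,d=wrist("pics/w1.png"); W=wcloud(P,K,d);Z=W[...,2]
near=np.hypot(W[...,0]-.646,W[...,1]+.247)
for n,m in dict(blade=(Z>.045)&(Z<.065)&(near<.08),handle=(Z>.125)&(Z<.145)&(near<.06)).items():
    q=W[m][:,:2].astype(np.float32); r=cv2.minAreaRect(q); print(n,len(q),np.round(r,4) if 0 else r)
cv2.imwrite("pics/w1b.png",grid(cv2.resize(p,None,fx=1.25,fy=1.25),0,0,1.25))
E
```

```text
time: 3.85
position: [0.6546, -0.157, 0.2219]
tool_rot: [-2.927, -1.14, 0.001]
ft_force: [-0.1, 0.2, -0.0]
grip_width: 1.005
time: 4.6
position: [0.6451, -0.2484, 0.222]
tool_rot: [3.101, 0.501, -0.002]
ft_force: [-0.8, -1.0, -0.2]
grip_width: 0.998
[ 0.6451162  -0.24841581  0.22204759] -71.66023235042866 [-0.19  0.49  0.75  1.36 -0.33  1.42 -0.7 ]
blade 802 ((0.650391697883606, -0.24818165600299835), (0.11896836012601852, 0.02209116704761982), 21.01764488220215)
handle 1273 ((0.6503013372421265, -0.24697184562683105), (0.03901403024792671, 0.024502350017428398), 18.255456924438477)
```

View pics/w1b.png

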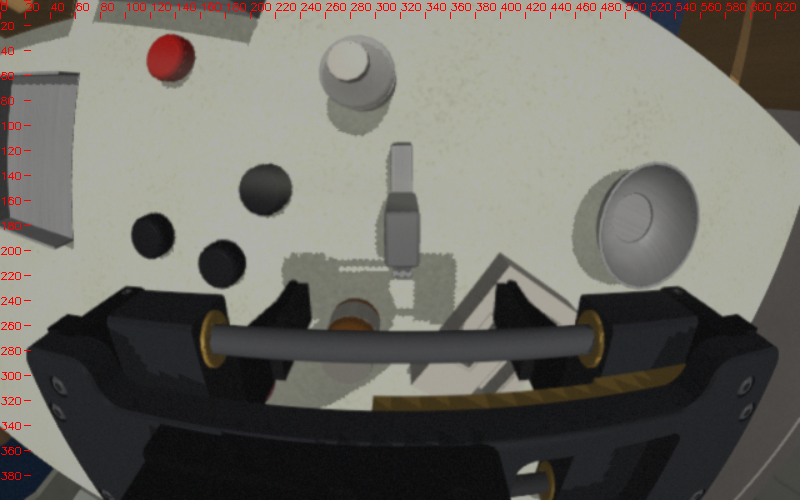

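The handle is aligned between the fingers (handle top at about (322,185)). I'll correct by 5 mm, descend, then grip.

```bash
python3 -m jog '[[[1,0.13,0,0.7,0],[1,0,0,0.7,0],[1,0,0,0.7,0],[1,0,0,0.7,0],[1,0,0,0.53,0],[1,0,0,0,0]]]'; python3 -m jog '[[[0.2,0,0,0,0],[0.15,0,0,0,0],[0.1,0,0,0,0],[0.1,0,0,0,0],[0.1,0,0,0,0],[0.1,0,0,0,0],[0.1,0,0,0,0]]]' 40
```

```text
time: 5.4
position: [0.6502, -0.2433, 0.0873]
tool_rot: [-3.098, -0.506, 0.005]
ft_force: [0.0, 0.3, 0.9]
grip_width: 0.998
time: 6.28
position: [0.6511, -0.2449, 0.0893]
tool_rot: [3.101, 0.504, 0.0]
ft_force: [0.2, -0.4, -0.1]
grip_width: 0.284
```

```bash
python3 - <<'E'
from h import *
f=np.load("pics/w1.npz");W=wcloud(f["P"],f["K"],f["d"]);Z=W[...,2]
C=np.array([.5647,.2696]);X=np.array([-.102,.9948]);Y=np.array([-.9948,-.102])
for c in[(.5255,.0165),(.522,-.079),(.619,-.111)]:
    m=(Z>.022)&(Z<.038)&(np.hypot(W[...,0]-c[0],W[...,1]-c[1])<.035); q=W[m][:,:2].astype(np.float32)
    (x,y),r=cv2.minEnclosingCircle(q); p=np.array([x,y]); print(len(q),p,r,"tray",(p-C)@X,(p-C)@Y)
b=C-.44*X+.031*Y; print(b)
plan(*b,.16,-84.15,8)
E
```

```text
737 [0.53007597 0.01644663] 0.025431085377931595 tray -0.24830532160028101 0.060265631505171044
916 [ 0.52793956 -0.07873616] 0.026018043980002403 tray -0.3427752505436468 0.07209957636750695
1211 [ 0.62329268 -0.11153682] 0.026102235540747643 tray -0.3851313655570078 -0.019412046627631213
[ 0.5787412 -0.171274 ]
from [  0.6511  -0.2449   0.0893 -71.5268] to 0.5787412000000001 -0.17127399999999998 0.16 -84.15
[-0.14, -0.29, -0.22, 0.32]
[-0.15, -0.29, -0.22, 0.32]
[-0.16, -0.28, -0.22, 0.32]
[-0.16, -0.28, -0.22, 0.32]
[-0.17, -0.27, -0.22, 0.32]
[-0.18, -0.27, -0.22, 0.32]
[-0.19, -0.26, -0.22, 0.32]
[-0.19, -0.26, -0.22, 0.32]
```

```bash
python3 -m jog '[[[0.1,0,0,-0.6,0],[0.1,0,0,-0.6,0],[0.1,0,0,-0.6,0],[0.1,0,0,0,0]]]'; python3 - <<'E'
from h import *
plan(.587,-.171,.16,-84.15,8)
E
```

```text
time: 6.78
position: [0.652, -0.2455, 0.1629]
tool_rot: [3.099, 0.504, 0.005]
ft_force: [0.3, -0.3, -2.5]
grip_width: 0.277
from [  0.652   -0.2455   0.1629 -71.5338] to 0.587 -0.171 0.16 -84.15
[-0.12, -0.29, 0.01, 0.32]
[-0.13, -0.28, 0.01, 0.32]
[-0.13, -0.28, 0.01, 0.32]
[-0.14, -0.27, 0.01, 0.32]
[-0.15, -0.27, 0.01, 0.32]
[-0.16, -0.27, 0.01, 0.32]
[-0.16, -0.26, 0.01, 0.32]
[-0.17, -0.26, 0.01, 0.32]
```

```bash
python3 -m jog '[[[0.1,-0.12,-0.29,0,0.32],[0.1,-0.13,-0.28,0,0.32],[0.1,-0.13,-0.28,0,0.32],[0.1,-0.14,-0.27,0,0.32],[0.1,-0.15,-0.27,0,0.32],[0.1,-0.16,-0.27,0,0.32],[0.1,-0.16,-0.26,0,0.32],[0.1,-0.17,-0.26,0,0.32],[0.1,0,0,0,0]]]'; python3 - <<'E'
from h import *
plan(.587,-.171,.092,-84.15,5)
p,P,K,d=wrist("pics/w2.png"); W=wcloud(P,K,d);Z=W[...,2]
cv2.imwrite("pics/w2b.png",grid(cv2.resize(p,None,fx=1.25,fy=1.25),0,0,1.25))
E
```

```text
time: 7.9
position: [0.5853, -0.1688, 0.1598]
tool_rot: [-3.136, -0.158, 0.003]
ft_force: [0.2, -0.5, -2.9]
grip_width: 0.274
from [  0.5853  -0.1688   0.1598 -84.2379] to 0.587 -0.171 0.092 -84.15
[0.01, 0.01, 0.34, -0.0]
[0.01, 0.01, 0.34, -0.0]
[0.01, 0.01, 0.34, -0.0]
[0.01, 0.01, 0.34, -0.0]
[0.01, 0.01, 0.34, -0.0]
```

View pics/w2b.png

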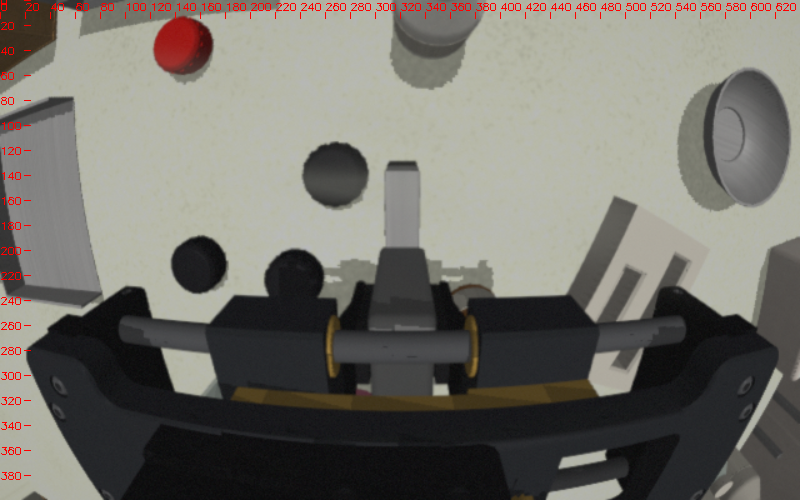

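```bash
python3 -m jog '[[[0.1,0.04,0.05,0.34,0],[0.1,0,0,0.34,0],[0.1,0,0,0.34,0],[0.1,0,0,0.34,0],[0.1,0,0,0.34,0],[0.1,0,0,0,0]]]'; python3 -m jog '[[[0.1,0,-0.3,0,0],[0.1,0,-0.3,0,0],[0.1,0,-0.3,0,0],[0.1,0,-0.3,0,0],[0.1,0,-0.3,0,0],[0.1,0,-0.3,0,0],[0.1,0,-0.3,0,0],[0.1,0,-0.3,0,0],[0.1,0,-0.3,0,0],[0.1,0,0,0,0]]]'
python3 - <<'E'
from h import *
p,P,K,d=wrist("pics/w3.png"); print(get_state()["position"],yaw(),get_state()["joint_positions"].round(2))
p,_=eyes.get_image("top"); crop(p[:,:,::-1].copy(),200,120,400,260,4,"pics/t3.png")
E
```

```text
time: 8.7
position: [0.5871, -0.1716, 0.0919]
tool_rot: [-3.137, -0.155, 0.004]
ft_force: [-0.2, -0.1, -1.8]
grip_width: 0.276
time: 9.95
position: [0.5773, -0.0625, 0.0932]
tool_rot: [-3.136, -0.159, 0.0]
ft_force: [0.2, 0.0, -2.3]
grip_width: 0.268
[ 0.57734052 -0.06358833  0.09325543] -84.26300317677108 [-0.57  0.34  0.76  1.8  -0.26  1.1  -1.2 ]
```

View pics/t3.png

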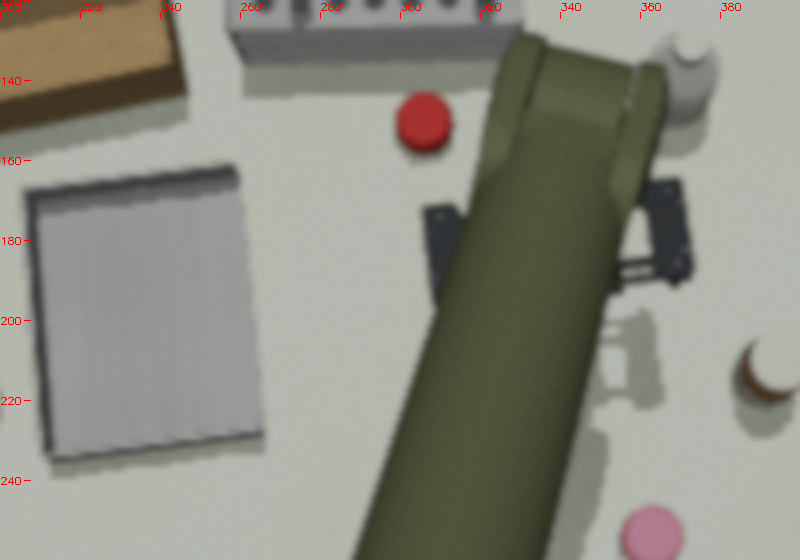

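The top view is blocked by the arm, but the tray and bystanders are unmoved. I'll check the caps numerically from the wrist depth.

```bash
cat >> h.py <<'E'
C=np.array([.569,.2696]);X=np.array([-.102,.9948]);Y=np.array([-.9948,-.102])
def caps(fn):
    "dark blobs at cap-top height in a wrist picture, in tray frame"
    f=np.load(fn[:-4]+".npz");p=cv2.imread(fn);W=wcloud(f["P"],f["K"],f["d"]);Z=W[...,2]
    m=((Z>.020)&(Z<.038)&(p.max(2)<95)&(np.abs(W[...,0]-.56)<.2)).astype(np.uint8); m=cv2.morphologyEx(m,cv2.MORPH_OPEN,np.ones((5,5)))
    n,L,s,_=cv2.connectedComponentsWithStats(m)
    for i in range(1,n):
        if s[i,4]<120: continue
        q=W[L==i][:,:2]; c,r=cv2.minEnclosingCircle(q.astype(np.float32)); c=np.array(c)
        print("n",s[i,4],"px",s[i,:2]+s[i,2:4]//2,"world",c.round(3),"r",round(r,4),"tray",((c-C)@X).round(3),((c-C)@Y).round(3))
    t=get_state()["position"][:2]; print("tcp tray",((t-C)@X).round(3),((t-C)@Y).round(3))
E
python3 -c "
from h import *
caps('pics/w3.png')"
```

```text
n 540 px [467  23] world [ 0.739 -0.163] r 0.0239 tray -0.448 -0.125
n 349 px [16 18] world [0.757 0.301] r 0.0435 tray 0.012 -0.191
n 3213 px [276 156] world [ 0.612 -0.024] r 0.0257 tray -0.296 -0.013
n 847 px [589 216] world [ 0.591 -0.353] r 0.0413 tray -0.622 0.041
n 621 px [ 18 236] world [0.492 0.318] r 0.0512 tray 0.056 0.071
n 646 px [224 228] world [0.544 0.017] r 0.0205 tray -0.249 0.051
n 140 px [275 241] world [ 0.542 -0.028] r 0.0069 tray -0.293 0.057
tcp tray -0.333 0.026
```

```bash
python3 -m jog '[[[0.1,0,-0.35,0,0],[0.1,0,-0.35,0,0],[0.1,0,-0.35,0,0],[0.1,0,-0.35,0,0],[0.1,0,-0.35,0,0],[0.1,0,-0.35,0,0],[0.1,0,-0.35,0,0],[0.1,0,-0.35,0,0],[0.1,0,-0.35,0,0],[0.1,0,-0.35,0,0]]]'
python3 - <<'E'
from h import *
p,P,K,d=wrist("pics/w4.png"); caps("pics/w4.png"); print(yaw(),get_state()["joint_positions"].round(2))
cv2.imwrite("pics/w4b.png",grid(cv2.resize(p,None,fx=1.25,fy=1.25),0,0,1.25))
E
```

```text
time: 11.3
position: [0.5634, 0.0758, 0.0933]
tool_rot: [-3.138, -0.155, -0.0]
ft_force: [0.5, -0.5, -1.6]
grip_width: 0.276
n 551 px [35 19] world [0.732 0.399] r 0.0574 tray 0.112 -0.175
n 531 px [583  50] world [ 0.741 -0.16 ] r 0.0241 tray -0.445 -0.127
n 122 px [151  41] world [0.686 0.224] r 0.0143 tray -0.058 -0.112
n 2024 px [ 52 161] world [0.575 0.355] r 0.0966 tray 0.084 -0.015
n 5832 px [269 188] world [0.572 0.114] r 0.0499 tray -0.155 0.013
n 443 px [627 251] world [ 0.534 -0.335] r 0.0323 tray -0.598 0.097
n 314 px [149 285] world [0.464 0.238] r 0.0265 tray -0.021 0.108
tcp tray -0.189 0.025
-84.17876546910952 [-0.79  0.3   0.71  1.83 -0.22  1.09 -1.47]
```

View pics/w4b.png

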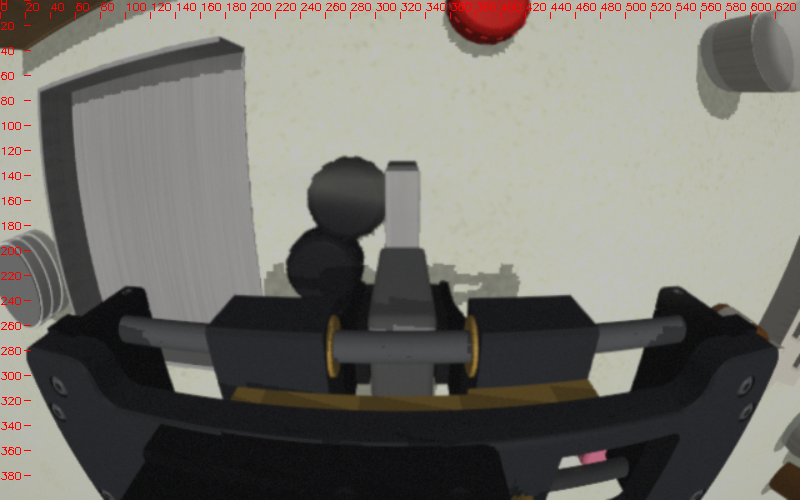

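```bash
python3 -m jog '[[[0.1,0,-0.35,0,0],[0.1,0,-0.35,0,0],[0.1,0,-0.35,0,0],[0.1,0,-0.35,0,0],[0.1,0,-0.35,0,0],[0.1,0,-0.35,0,0],[0.1,0,-0.35,0,0],[0.1,0,-0.35,0,0],[0.1,0,-0.25,0,0],[0.1,0,-0.2,0,0]]]'
python3 - <<'E'
from h import *
p,P,K,d=wrist("pics/w5.png"); caps("pics/w5.png"); print(yaw(),get_state()["joint_positions"].round(2))
p,dd=eyes.get_image("side"); cv2.imwrite("pics/s5.png",p[:,:,::-1]); crop(p[:,:,::-1].copy(),230,90,430,230,4,"pics/s5b.png")
E
```

```text
time: 12.6
position: [0.5507, 0.2048, 0.0934]
tool_rot: [3.138, 0.156, 0.0]
ft_force: [0.4, -1.1, -2.6]
grip_width: 0.275
n 300 px [324  25] world [0.687 0.217] r 0.019 tray -0.064 -0.112
n 173 px [259  28] world [0.682 0.264] r 0.013 tray -0.017 -0.112
n 140 px [186  37] world [0.675 0.322] r 0.0134 tray 0.041 -0.111
n 2270 px [146 151] world [0.576 0.359] r 0.0956 tray 0.088 -0.016
n 321 px [ 4 77] world [0.662 0.586] r 0.0334 tray 0.305 -0.124
n 5815 px [269 188] world [0.559 0.243] r 0.0494 tray -0.026 0.013
n 139 px [  2 212] world [0.492 0.62 ] r 0.0255 tray 0.356 0.041
n 206 px [627 262] world [ 0.504 -0.218] r 0.0175 tray -0.479 0.114
tcp tray -0.061 0.025
-84.2492986910037 [-0.95  0.33  0.65  1.78 -0.22  1.1  -1.7 ]
```

View pics/s5b.png

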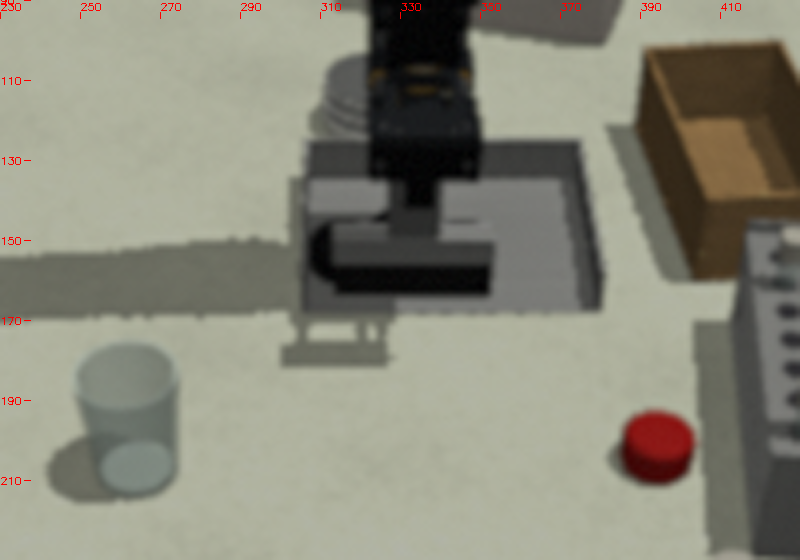

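All three caps are in the tray; the third shows at the blade's left end in the side view, about (312,152). I'll hold, back straight off, then lift.

```bash
python3 -m jog '[[[0.1,0,0,0,0],[0.1,0,0,0,0],[0.1,0,0,0,0],[0.1,0,0.3,0,0],[0.1,0,0.5,0,0],[0.1,0,0.5,0,0],[0.1,0,0.5,-0.8,0],[0.1,0,0.8,-0.8,0],[0.1,0,0.8,-0.8,0],[0.1,0,0.8,-0.8,0]]]'; python3 - <<'E'
from h import *
plan(.56,-.29,.225,-105.6,15)
E
```

```text
time: 13.95
position: [0.5671, 0.034, 0.2225]
tool_rot: [-3.138, -0.152, -0.0]
ft_force: [0.7, 0.7, -3.0]
grip_width: 0.277
from [ 5.67100e-01  3.40000e-02  2.22500e-01 -8.44492e+01] to 0.56 -0.29 0.225 -105.6
[-0.06, 0.54, -0.0, 0.28]
[-0.05, 0.54, -0.0, 0.28]
[-0.04, 0.54, -0.0, 0.28]
[-0.02, 0.54, -0.0, 0.28]
[-0.01, 0.54, -0.0, 0.28]
[0.0, 0.54, -0.0, 0.28]
[0.02, 0.54, -0.0, 0.28]
[0.03, 0.54, -0.0, 0.28]
[0.04, 0.54, -0.0, 0.28]
[0.06, 0.54, -0.0, 0.28]
[0.07, 0.54, -0.0, 0.28]
[0.08, 0.53, -0.0, 0.28]
[0.09, 0.53, -0.0, 0.28]
[0.11, 0.53, -0.0, 0.28]
[0.12, 0.53, -0.0, 0.28]
```

```bash
python3 -m jog '[[[0.1,-0.06,0.54,0,0.28],[0.1,-0.05,0.54,0,0.28],[0.1,-0.04,0.54,0,0.28],[0.1,-0.02,0.54,0,0.28],[0.1,-0.01,0.54,0,0.28],[0.1,0,0.54,0,0.28],[0.1,0.02,0.54,0,0.28],[0.1,0.03,0.54,0,0.28],[0.1,0.04,0.54,0,0.28],[0.1,0.06,0.54,0,0.28]]]';python3 -m jog '[[[0.1,0.07,0.54,0,0.28],[0.1,0.08,0.53,0,0.28],[0.1,0.09,0.53,0,0.28],[0.1,0.11,0.53,0,0.28],[0.1,0.12,0.53,0,0.28],[0.1,0,0,0,0],[0.1,0,0,0,0]]]'; python3 - <<'E'
from h import *
print(get_state()["position"],yaw(),get_state()["joint_positions"].round(2))
p,P,K,d=wrist("pics/w6.png"); a=p[40:300,300:640]
W=wcloud(P,K,d);Z=W[...,2]; q=W[(Z>.036)&(Z<.048)&(np.hypot(W[...,0]-.535,W[...,1]+.393)<.115)][:,:2].astype(np.float32)
print(len(q),cv2.minAreaRect(q))
t,_=eyes.get_image("top"); t=t[:,:,::-1].copy()
a=grid(cv2.resize(p[60:320,280:640],None,fx=2.2,fy=2.2,interpolation=2),280,60,2.2); b=cv2.resize(t[150:250,190:290],None,fx=2.7,fy=2.7,interpolation=2); a=a[:572]
cv2.imwrite("pics/w6b.png",a);cv2.imwrite("pics/t6.png",b)
a[:270,-270:]=b; cv2.imwrite("pics/m6.png",a)
E
```

```text
time: 15.2
position: [0.5638, -0.1808, 0.2214]
tool_rot: [-3.133, 0.23, -0.0]
ft_force: [0.3, -0.0, -2.6]
grip_width: 0.272
time: 16.08
position: [0.5618, -0.2869, 0.2211]
tool_rot: [-3.113, 0.418, 0.001]
ft_force: [-0.2, 0.3, -2.7]
grip_width: 0.273
[ 0.56184979 -0.28687781  0.22105588] -105.29578708652271 [-0.29  0.39  0.94  1.53 -0.32  1.38 -1.16]
9688 ((0.5354204177856445, -0.3933587968349457), (0.11171834915876389, 0.16962553560733795), 74.49004364013672)
```

View pics/m6.png

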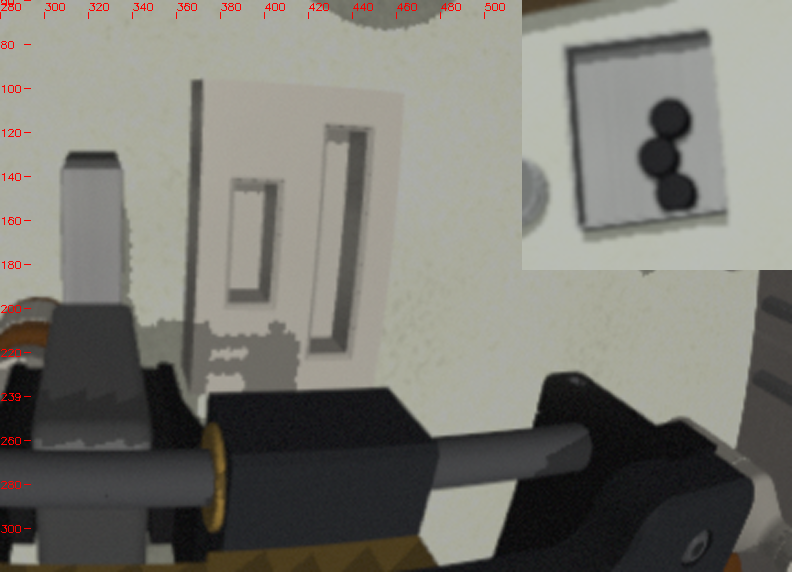

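All three caps are clearly inside the tray (inset). Slot corners in the crop are about (325,125), (373,125), (307,355) and (350,357). Next I work out the slot and the in-hand blade pose.

```bash
python3 - <<'E'
from h import *
f=np.load("pics/w6.npz");P,K,d=f["P"],f["K"],f["d"]
q=np.array([ww(P,K,280+u/2.2-.3,60+v/2.2-.3,.042)[:2] for u,v in[(325,125),(373,125),(307,355),(350,357)]]); print(q.round(4),"mid",q.mean(0).round(4))
a=(q[0]+q[1]-q[2]-q[3])/2; print("len",np.hypot(*a),"ang",np.degrees(np.arctan2(a[1],a[0])))
e=np.radians(-15.5); print("slot from block",np.array([.5354,-.3934])+.0245*np.array([np.sin(e),-np.cos(e)]))
W=wcloud(P,K,d); T=P@np.linalg.inv(eyes.camera_params("wrist")["mount"]); B=(W-T[:3,3])@T[:3,:3]  # tool frame
for n,z0,z1 in[("blade top",.025,.045),("handle top",-.06,-.035)]:
    m=(B[...,2]>z0)&(B[...,2]<z1)&(abs(B[...,1])<.03)&(abs(B[...,0])<.08); b=B[m]
    print(n,len(b),"x",np.percentile(b[:,0],[1,99]).round(4),"y",np.percentile(b[:,1],[1,50,99]).round(4),"z",np.median(b[:,2]).round(4))
    for lo,hi in[(-.03,.0),(.0,.02),(.02,.035),(.035,.05),(.05,.062)]:
        s=b[(b[:,0]>lo)&(b[:,0]<hi)]
        if len(s)>20: print(lo,hi,len(s),"ymid",(np.percentile(s[:,1],[2,98]).mean()).round(4),"z",np.median(s[:,2]).round(4))
E
```

```text
[[ 0.5946 -0.4203]
 [ 0.589  -0.4472]
 [ 0.4722 -0.387 ]
 [ 0.4634 -0.4121]] mid [ 0.5298 -0.4167]
len 0.12858390219689664 ang -15.41977841065673
slot from block [ 0.52885266 -0.41700895]
blade top 1827 x [0.0175 0.0583] y [-0.0093 -0.0004  0.0084] z 0.0338
0.0 0.02 206 ymid -0.0 z 0.0312
0.02 0.035 597 ymid -0.0004 z 0.0339
0.035 0.05 605 ymid -0.0004 z 0.0338
0.05 0.062 419 ymid -0.0004 z 0.0341
handle top 3355 x [-0.0163  0.0182] y [-0.0213 -0.0003  0.0211] z -0.0456
-0.03 0.0 1692 ymid -0.0001 z -0.0462
0.0 0.02 1663 ymid -0.0001 z -0.0432
```

```bash
python3 -c "
from h import *
plan(.5293,-.4168,.16,-105.45,8)"
```

```text
from [   0.5622   -0.2862    0.2212 -105.2211] to 0.5293 -0.4168 0.16 -105.45
[0.01, 0.42, 0.19, 0.01]
[0.01, 0.42, 0.19, 0.01]
[0.01, 0.42, 0.19, 0.01]
[0.01, 0.42, 0.19, 0.01]
[0.01, 0.42, 0.19, 0.01]
[0.01, 0.42, 0.19, 0.01]
[0.01, 0.42, 0.19, 0.01]
[0.01, 0.42, 0.19, 0.01]
```

```bash
python3 -m jog '[[[0.1,0.01,0.42,0.19,0.01],[0.1,0.01,0.42,0.19,0.01],[0.1,0.01,0.42,0.19,0.01],[0.1,0.01,0.42,0.19,0.01],[0.1,0.01,0.42,0.19,0.01],[0.1,0.01,0.42,0.19,0.01],[0.1,0.01,0.42,0.19,0.01],[0.1,0.01,0.42,0.19,0.01],[0.1,0,0,0,0],[0.1,0,0,0,0]]]'; python3 - <<'E'
from h import *
print(get_state()["joint_positions"].round(2),get_state()["tool_rot"])
plan(.5293,-.4168,.135,-105.45,1)
p,P,K,d=wrist("pics/w7.png")
crop(p,240,80,420,300,2.6,"pics/w7b.png")
W=wcloud(P,K,d);Z=W[...,2]; q=W[(Z>.036)&(Z<.048)&(np.hypot(W[...,0]-.535,W[...,1]+.393)<.115)][:,:2].astype(np.float32)
print(len(q),cv2.minAreaRect(q))
E
```

```text
time: 17.42
position: [0.5293, -0.4175, 0.1606]
tool_rot: [-3.111, 0.429, -0.001]
ft_force: [-0.7, 1.1, -1.9]
grip_width: 0.273
[-0.01  0.54  0.91  1.49 -0.43  1.32 -0.91] [-3.11143015e+00  4.29118571e-01 -6.49284617e-04]
from [   0.5293   -0.4175    0.1606 -105.705 ] to 0.5293 -0.4168 0.135 -105.45
[-0.0, -0.02, 0.64, -0.05]
10826 ((0.5429916977882385, -0.3954648971557617), (0.11093389987945557, 0.15340375900268555), 74.49954986572266)
```

View pics/w7b.png

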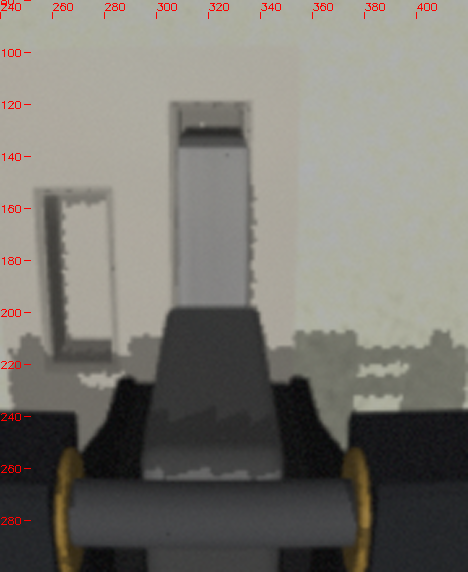

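```bash
python3 - <<'E'
from h import *
f=np.load("pics/w7.npz");P,K=f["P"],f["K"]; T=P@np.linalg.inv(eyes.camera_params("wrist")["mount"])
for u,v,z in[(168,102,.042),(250,102,.042),(170,300,.042),(178,147,.1606-.034),(246,147,.1606-.034)]:
    print(((ww(P,K,240+u/2.6-.3,80+v/2.6-.3,z)-T[:3,3])@T[:3,:3]).round(4))
E
```

```text
[ 0.0641 -0.0156  0.1187]
[0.0641 0.0129 0.1186]
[-0.0078 -0.0156  0.1186]
[ 0.0577 -0.0086  0.034 ]
[0.0577 0.0081 0.034 ]
```

```bash
python3 -m jog '[[[0.1,0.01,-0.02,0.3,-0.04],[0.1,0,0,0.25,0],[0.1,0,0,0.15,0],[0.1,0,0,0.15,0],[0.1,0,0,0.15,0],[0.1,0,0,0.1,0],[0.1,0,0,0.1,0],[0.1,0,0,0.1,0],[0.1,0,0,0,0]]]'
```

```text
time: 18.6
position: [0.5293, -0.4171, 0.1082]
tool_rot: [-3.112, 0.424, 0.001]
ft_force: [-0.1, -0.1, -1.8]
grip_width: 0.271
```

```bash
python3 -m jog '[[[0.1,0,0,0.06,0],[0.1,0,0,0.06,0],[0.1,0,0,0.05,0],[0.1,0,0,0.05,0],[0.1,0,0,0,0],[0.1,0,0,0,0]]]'
```

```text
time: 19.35
position: [0.5297, -0.4174, 0.1013]
tool_rot: [-3.112, 0.424, -0.001]
ft_force: [-0.7, 0.5, 7.2]
grip_width: 0.271
```

Contact with the slot bottom: force went from −1.8 to +7.2 N at z = 0.101, as predicted. I'll release and rise.

```bash
python3 -m jog '[[[0.1,0,0,0,0],[0.1,0,0,0,0],[0.6,0,0,0,0],[0.9,0,0,0,0],[0.9,0,0,0,0],[0.9,0,0,0,0],[0.9,0,0,-0.3,0],[0.9,0,0,-0.8,0],[0.9,0,0,-0.8,0],[0.9,0,0,-0.8,0]]]'; python3 -m jog '[[[0.9,0,0,-0.6,0],[0.9,-0.5,-1,0,0],[0.9,-0.5,-1,0,0],[0.9,-0.5,-1,0,0],[0.9,0,-1,0,0],[0.9,0,0,0,0],[0.9,0,0,0,0]]]'
python3 - <<'E'
from h import *
p,P,K,d=wrist("pics/w8.png"); W=wcloud(P,K,d);Z=W[...,2]
for n,a,b in[("handle",.138,.156),("blade",.06,.075)]:
    q=W[(Z>a)&(Z<b)&(np.hypot(W[...,0]-.53,W[...,1]+.417)<.08)]; print(n,len(q),np.median(q[:,2]) if len(q) else 0,cv2.minAreaRect(q[:,:2].astype(np.float32)) if len(q) else 0)
t,_=eyes.get_image("top"); crop(t[:,:,::-1].copy(),160,110,480,280,2.5,"pics/t8.png")
s,_=eyes.get_image("side"); print(get_state()["position"])
a=cv2.imread("pics/t8.png"); b=cv2.resize(s[230:390,230:370,::-1],None,fx=1.2,fy=1.2,interpolation=2); a=np.vstack([a,np.zeros((b.shape[0]-0,a.shape[1],3),np.uint8)])[:600]; h=min(b.shape[0],600-425); a[425:425+h,:b.shape[1]]=b[:h]; cv2.imwrite("pics/m8.png",a)
E
```

```text
time: 20.6
position: [0.5294, -0.4175, 0.2097]
tool_rot: [3.112, -0.425, 0.001]
ft_force: [0.6, 0.6, -0.3]
grip_width: 0.897
time: 21.48
position: [0.5143, -0.2479, 0.2325]
tool_rot: [3.112, -0.425, 0.002]
ft_force: [-0.3, -0.9, -0.9]
grip_width: 0.898
handle 1084 0.14700310241696596 ((0.527905285358429, -0.4160537123680115), (0.02504589781165123, 0.03998972102999687), 74.6078109741211)
blade 1185 0.06715926478223139 ((0.5283225774765015, -0.4149192273616791), (0.022725464776158333, 0.12002672255039215), 74.4609375)
[ 0.51379093 -0.24885989  0.23204729]
```

View pics/m8.png

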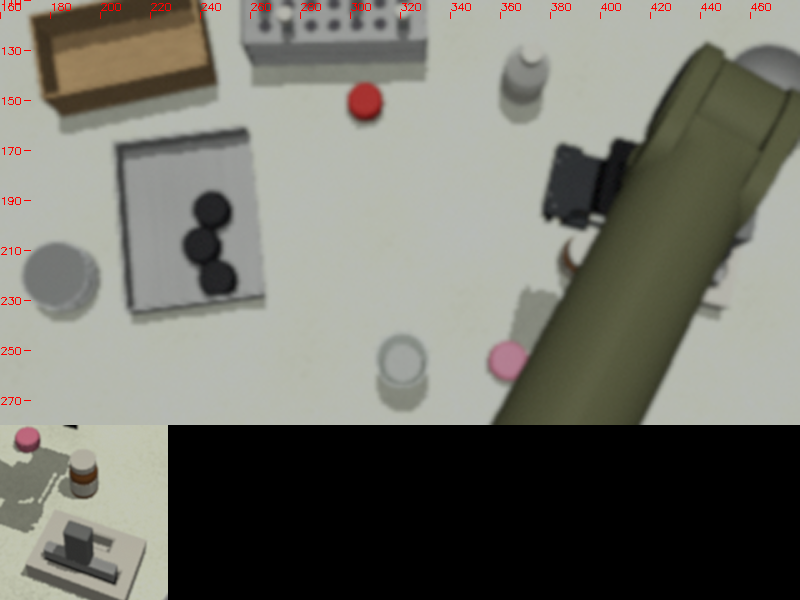

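The three caps lie in the tray, around (237–243, 193–222). The pusher stands in the long slot with its handle top at 0.147 m, which is 0.012 + 0.135. The bystanders have not moved, so I'm handing in.

```bash
python3 -c "
from bench import job
print(job.close_job())"
```

```text
the job is handed in; nothing more can be done
None
```

The job is done and handed in after about 22 s of the 67 s allowed. I gripped the pusher by its handle and swept all three caps into the tray in one straight pass. I then lowered the pusher into the long slot until it touched bottom (force rose to about +7 N at the predicted height), let go and backed the arm clear.

**Caps:** all three lie inside the tray in the last top view. I saw no sign of the gripper or arm touching one. I judged their final positions by eye from that picture rather than measuring each one.

**Pusher:** it stands in the slot at full depth, about 30 mm, with its handle top at 0.147 m. Its centre is about 1–2 mm from the slot's middle and its blade is along the slot within about 0.2°.

**Bystanders:** the bottle, beaker and dishes look unmoved in the last top view and the jar in the side view; I did not measure them again.

**Disagreement:** the top and wrist cameras differed by about 4–5 mm in x. I used the wrist readings for the grasp and the slot, and the fit bore them out.

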